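# Pack the counter order into the drawer

### The job

Pack the order waiting on top of the small wooden chest: slide the carton, the lighter and the middle-sized of the three round tins off the chest's front edge into its open drawer, sliding them rather than picking them up, then gently push the drawer fully shut. The small and the large tin stay where they stand on the chest, and the jar, the bell and the dish on the counter are left alone.

Things in the scene. Friction and masses are not known exactly. Their poses are not given: they have to be found in the camera images.
- chest: Low wooden chest fixed on the counter, 250 mm deep (x), 300 mm wide (y), flat top 95 mm high. Origin: centre of its underside. Its drawer front looks along its -x (roughly world -y). The top's front edge is at x = -110 mm, back edge at +125. On top: front row (carton, lighter; x about -65 mm, y about +70 and -70, either way round), then the row of tins (x about +70 mm).
- chest_drawer0 (a joint): The drawer's slide, m: 0 shut, 0.14 to 0.17 at the start, stop at 0.174; grows as it slides out along the chest's -x. Light friction (about 1 N, plus 4 N per m/s); it stays where it is left. It shuts only if its contents lie lower than the chest's top board (60 mm clear over the drawer floor).
- drawer_in (a point): Centre of the drawer's inner floor, axes as the chest's; moves with the drawer. Inside 205 mm (x) by 258 mm (y), floor 22 mm above the counter, side walls 51 mm high, 6 mm thick. Front panel 15 mm thick, its top 82 mm above the counter, its outer face 124 mm from this point along -x.
- chest_drawer0_handle (a point): Middle of the drawer's handle, a level brass bar about 10 mm thick, 120 mm long across the drawer front, 35 mm before the panel's outer face, 57 mm above the counter; at x = -160 mm in the chest's frame when the drawer is shut.
- carton: Closed cardboard carton with a paper band, 42 by 70 by 22 mm (its x, y, z), in the front row on the chest, its long side roughly along the chest's front edge. Origin: centre of its underside at the start.
- carton_center (a point): Centre of the carton.
- lighter: Plain steel pocket lighter lying flat, 38 by 57 by 15 mm (its x, y, z), in the front row on the chest, long side roughly along the chest's front edge. Origin: centre of its underside at the start.
- lighter_center (a point): Centre of the lighter.
- tin_medium: Round flat metal tin with a lid, 62 mm in diameter, 24 mm high, the middle-sized of three tins of the same look and height (48, 62 and 76 mm across) that stand in one row across the back half of the chest's top, in any order, neighbours' centres about 82 mm apart. Origin: centre of its underside, z up; its yaw means nothing.
- tin_medium_center (a point): Centre of the middle-sized tin.
- tin_small: Round flat metal tin with a lid, 48 mm in diameter, 24 mm high, the smallest of three tins of the same look and height (48, 62 and 76 mm across) that stand in one row across the back half of the chest's top, in any order, neighbours' centres about 82 mm apart. Origin: centre of its underside, z up; its yaw means nothing.
- tin_large: Round flat metal tin with a lid, 76 mm in diameter, 24 mm high, the largest of three tins of the same look and height (48, 62 and 76 mm across) that stand in one row across the back half of the chest's top, in any order, neighbours' centres about 82 mm apart. Origin: centre of its underside, z up; its yaw means nothing.
- jar: Amber glass jar with a black lid, 94 mm in diameter, 127 mm high, on the counter behind the chest (its +x side). Origin: centre of its underside.
- bell: Brass counter bell, 72 mm in diameter, 50 mm high, on the counter before the drawer, on the robot's side. Origin: centre of its underside.
- dish: Small white ceramic bowl, 100 mm across, 28 mm high, on the counter before the drawer. Origin: centre of its underside.
Mind the look-alikes: they are no part of the job. What is shaped like the lighter but green or turquoise is not meant. Leave any yellow look-alike of the tin_medium alone.

How it is judged:
By the outcome, as a careful person would: the job done as asked, in the order asked, and still so for the second after the job is handed in, with the robot touching nothing.
It also fails if it takes over 72 s, if anything falls off the work surface, if the arm or the gripper's body presses on something with over 40 N, if the wrist force passes 120 N, or if a joint passes its speed limit or range.

### The arm

A 6-joint arm with a two-finger parallel gripper is mounted at the origin on the work surface. World frame = base frame: x ahead of the robot, y to its left, z up, the work surface at z = 0. Lengths are in mm, angles in rad, forces in N, time in s.
With the tool pointing down it reaches from about 350 to 775 mm from the base axis. Payload 7.3 kg.
Tool frame: the origin (TCP) lies midway between the tips of the shut fingers; the grasp point (between the pads) lies 19 mm behind it; z points along the fingers, y is the line along which they close (so a half turn about z gives the same grasp; the last joint's range is limited). The gripper opens to 92 mm and grips with 3 to 60 N. Pads are 19 mm wide; open, the fingers measure 130 mm over their backs; the gripper's body (75 mm by 190 mm) begins 47 mm behind the grasp point.
Start: joints at [-1.351, 0.342, 1.524, -0, 1.275, -0.146], TCP at [187.814, -490.276, 226.741] pointing down, gripper open.
Joint ranges: [-2.53, 2.53], [-0.77, 2.02], [0.04, 2.7], [-1, 4.14], [0.28, 2.66], [-3.11, 3.11]. Speed limits (rad/s): [2.57, 2.57, 3.14, 3.14, 3.14, 3.14].

### API

Orientations are given as [roll, pitch, yaw] about the fixed x, y, z axes, in that order (R = Rz(yaw) Ry(pitch) Rx(roll)).
In Python, from plant import get_obs, capture, camera_model, close_job, search_frame, regions_of, pinpoint gives the robot as it stands. The module is installed in compiled form; this text tells all that it offers.
- The arm moves only by the shell command python3 -m pendant 'ROWS'. ROWS is JSON, one flat list of numbers, 7 for each row, row after row: the shift along the tool's x, y, z in units of 30 mm (1.0 is 30 mm), then the turn, a rotation vector about the tool's x, y, z in units of 4 degrees (1.0 is 4 degrees), then the closure, from -1 (fully open) to 1 (shut), so that 0 is half open. In form: [dx, dy, dz, wx, wy, wz, gripper, dx, dy, dz, wx, wy, wz, gripper, ...]. A call has 1 to 12 rows; each row shifts and turns the commanded pose from where the row before left it, along the tool's axes as they then stand; what a row does not reach is not made up. A row lasts 1/10 s, in which the tool goes at most 50 mm and 8.59 degrees, less where a joint would pass 70% of its speed; a pose out of reach is approached as far as the arm can. A call with a number of a shift or a turn outside -1 to 1 is refused whole. A call with a gripper value outside its range is refused whole. The fingers move at their own pace and stop on an object; the grip force is fixed at half the most. Time passes only in rows, so rows that do not move let the fingers close. It gives the time, the measured TCP pose, the force, the opening and the grip force at its end, in the units of the state.
- get_obs(): the state, without advancing time (a new reading comes with each control period).
- capture(name): name is "side" or "top"; returns the picture (400x640x3 uint8, red, green, blue); there is no depth.
- camera_model(name): a dict with "fov_y" (degrees; the focal length in pixels is half the picture's height over the tangent of half this angle, whatever the lens; pixels are square), "cx", "cy" (the principal point, pixels), "pose" (4x4, takes a point from camera to world coordinates). Camera axes: x right, y up, looking along -z (the intrinsics and any distortion apply to the point x, -y, -z); pixel columns grow to the right and rows downward; lengths in mm; the calibration is good to about 2 mm. A picture is of the moment at which its call begins. camera_model takes no time and is no camera call.
- close_job(): hands the job in; it is judged then, once.
Trained networks look in the newest picture that a camera, given by its name, has taken for a name from the list of things; names that differ only in an ending like _2 or _b are one class to them, and where a whole thing is asked for, a point or a joint stands for the part that bears it (a point fixed in the world has none). Each returns a list of dicts, best first, with "score" (0 to 1); they miss things now and then, are a little off and sometimes report something else, mostly with a low value. They report only what shows in the picture. A call takes as long as a camera call. They do not tell look-alikes from the thing itself.
- search_frame(camera, thing): "location" ([column, row] in pixels, amid what is visible of it).
- regions_of(camera, thing): "pixels" (400x640 bool, what is visible of it) and "location" ([column, row] in pixels, amid what is visible of it).
- pinpoint(camera, thing): "location" ([column, row] in pixels: a listed point, or the origin of a listed thing).
The state is a dict: "time": time; "joint_positions": joint angles; "dq": joint speeds; "tau": joint torques, N m; "tool_pos": TCP position; "tcp_rot": TCP orientation; "contact_force": force on the tool from outside, world axes, zero at the start; "moment": the same for the moment, N m; "grip_width": finger opening in mm; "finger_force": force on a finger pad.
Only numpy, scipy, OpenCV 4.12 (cv2) and the standard library are available. Lean on these libraries where they do the work, as an engineer would, in place of code of your own. Each camera call takes 0.05 s, during which the arm holds its last target. There are 200 camera calls.

## Working session

There is one attempt and no reset: what is moved stays moved. The work goes in short steps, Python scripts to look and compute and a shell command to move; the robot and the scene stay as the last step left them, time stands still between calls to the robot, and variables do not carry over. Pictures are saved under pics/ and viewed, at most 10 in all, crops included, and the job is handed in when it is done.

```bash
mkdir -p pics; cat > h.py <<'E'
import numpy as np,cv2
from plant import *
def ray(cam,px):
    m=camera_model(cam);f=200/np.tan(np.radians(m["fov_y"])/2);P=np.array(m["pose"])
    d=P[:3,:3]@np.array([(px[0]-m["cx"])/f,-(px[1]-m["cy"])/f,-1.]);return P[:3,3],d
def at(cam,px,z):
    o,d=ray(cam,px);return (o+d*(z-o[2])/d[2]).round(1)
def proj(cam,p):
    m=camera_model(cam);f=200/np.tan(np.radians(m["fov_y"])/2);P=np.array(m["pose"])
    c=P[:3,:3].T@(np.array(p)-P[:3,3]);return [m["cx"]+f*c[0]/-c[2],m["cy"]-f*c[1]/-c[2]]
E
python3 - <<'E'
from h import *
for c in("top","side"):
    im=capture(c);cv2.imwrite(f"pics/{c}0.png",im[:,:,::-1]);m=camera_model(c);print(c,m.keys(),m["fov_y"],np.array(m["pose"]).round(2).tolist(), {k:v for k,v in m.items() if k not in("pose",)})
zs=dict(chest=0,drawer_in=22,chest_drawer0_handle=57,carton_center=106,lighter_center=102.5,tin_medium=95,tin_small=95,tin_large=95,jar=0,bell=0,dish=0)
for t,z in zs.items():
    for r in pinpoint("top",t)[:4]: print(t,np.round(r["location"]),round(r["score"],2),at("top",r["location"],z))
o=get_obs();print(o["tcp_rot"],o["time"])
E
```

```text
top dict_keys(['fov_y', 'cx', 'cy', 'pose']) 47.80938376649563 [[0.02, 0.98, -0.21, 175.58], [-1.0, 0.02, -0.0, -21.89], [-0.0, 0.21, 0.98, 1496.15], [0.0, 0.0, 0.0, 1.0]] {'fov_y': 47.80938376649563, 'cx': 313.584023548994, 'cy': 202.11038833375557}
side dict_keys(['fov_y', 'cx', 'cy', 'pose']) 45.87325597246346 [[-0.82, 0.36, -0.45, -56.94], [-0.58, -0.54, 0.61, 717.11], [-0.02, 0.76, 0.65, 861.28], [0.0, 0.0, 0.0, 1.0]] {'fov_y': 45.87325597246346, 'cx': 323.56053171883536, 'cy': 201.62410213215924}
chest [269. 181.] 0.7 [565.2 139.5   0. ]
drawer_in [266. 181.] 0.53 [560.7 147.   22. ]
chest_drawer0_handle [367. 171.] 0.85 [ 591.2 -189.7   57. ]
carton_center [284. 154.] 0.74 [628.9  82.4 106. ]
lighter_center [314. 247.] 0.79 [329.8 -18.6 102.5]
lighter_center [246. 261.] 0.75 [284.3 189.7 102.5]
lighter_center [283. 190.] 0.65 [511.7  83.9 102.5]
lighter_center [267. 183.] 0.24 [533.5 133.  102.5]
tin_medium [210. 155.] 0.65 [625.9 325.2  95. ]
tin_medium [245. 176.] 0.59 [556.8 206.1  95. ]
tin_small [241. 154.] 0.47 [629.6 222.3  95. ]
tin_large [246. 200.] 0.59 [477.  200.7  95. ]
jar [181. 210.] 0.61 [461.3 432.2   0. ]
bell [421. 224.] 0.69 [ 425.  -376.2    0. ]
dish [436. 187.] 0.61 [ 554.5 -432.3    0. ]
[3.14148982e+00 1.66302585e-05 3.65785514e-01] 0.65
```

```bash
python3 - <<'E'
import cv2
a=cv2.imread("pics/top0.png");cv2.imwrite("pics/topc.png",cv2.resize(a[100:290,160:460],None,fx=2.66,fy=2.66,interpolation=cv2.INTER_CUBIC))
E
```

```text
(no output)
```

View pics/topc.png

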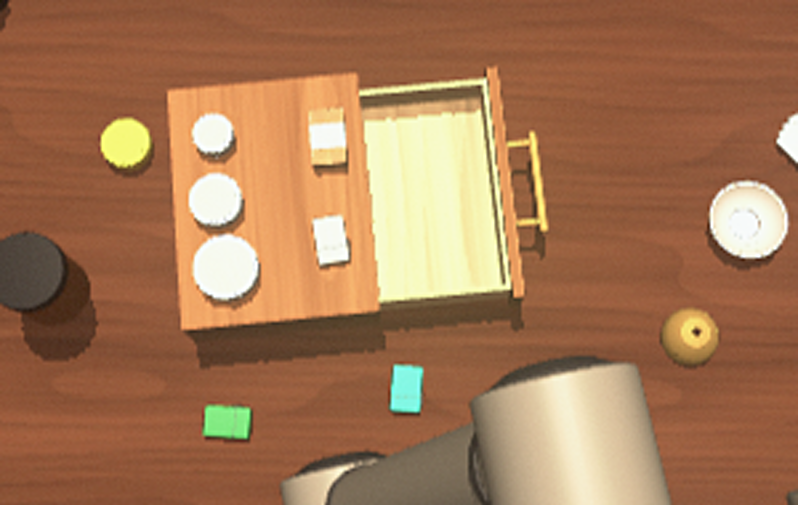

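View pics/side0.png

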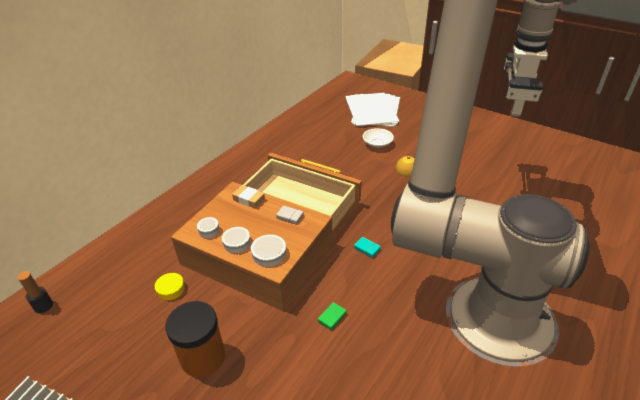

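Candidates (top picture pixels): the lighter could be steel (284,190), turquoise (313,246) or green (245,258). I choose the steel one on the chest. The medium tin could be white small (240,150), white middle (241,175), white large (245,200) or yellow on the counter (207,153). I choose the middle white one. The carton is at (284,152). Next I measure.

```bash
python3 - <<'E'
from h import *
c=[at("top",(160+x/2.66,100+y/2.66),95)[:2] for x,y in[(168,90),(358,73),(380,312),(183,329)]]
print("corners",c)
c=np.array(c)
# chest x axis (toward back) ~ from front to back
ex=(c[0]-c[1]+c[3]-c[2]);ex/=np.linalg.norm(ex);ey=(c[1]-c[2]+c[0]-c[3]);ey/=np.linalg.norm(ey)
print("yaw",np.arctan2(ex[1],ex[0]),"from ey",np.arctan2(-ey[0],ey[1]),"ey",ey)
im=capture("top")
hsv=cv2.cvtColor(im,cv2.COLOR_RGB2HSV)
m=((hsv[...,1]<70)&(hsv[...,2]>130)).astype(np.uint8)
n,l,s,ce=cv2.connectedComponentsWithStats(m[:230,:300])
for i in range(1,n):
    if s[i,4]>40: print(s[i],ce[i].round(1),at("top",ce[i],117))
for t,z in(("carton",117),("lighter",110),("tin_medium",117),("tin_small",117),("tin_large",117)):
    for r in regions_of("top",t)[:4]:
        p=r["pixels"].astype(np.uint8); q=cv2.findNonZero(p); print(t,round(r["score"],2),np.round(r["location"]),at("top",q.mean((0,1)),z),cv2.minAreaRect(q),p.sum())
cv2.imwrite("pics/crop.png",cv2.resize(im[130:215,220:320,::-1],None,fx=7,fy=7,interpolation=cv2.INTER_CUBIC))
E
```

```text
corners [array([698.1, 285.3]), array([724.1,  51.5]), array([424.5,  17.8]), array([400.3, 250.2])]
yaw 1.6780621337455601 from ey -1.4561357480094503 ey [0.99343367 0.1144095 ]
[   0   44  131   95 4084] [47.6 77.5] [878.3 875.4 117. ]
[ 176   46  124   31 1423] [242.8  58.9] [956.1 230.  117. ]
[232 143  16  15 185] [239.6 149.8] [636.7 224.7 117. ]
[276 146  14  11 133] [282.7 150.5] [636.8  86.5 117. ]
[297 146   3  26  50] [298.4 155.6] [620.3  35.8 117. ]
[ 75 153  26   7  51] [ 87.6 156.1] [607.9 709.5 117. ]
[ 75 159  27   7  56] [ 88.1 161.9] [588.4 705.4 117. ]
[ 76 165  27   7  51] [ 88.7 167.9] [568.8 701.3 117. ]
[231 165  20  20 315] [240.5 174.6] [554.6 217.6 117. ]
[ 76 171  27   7  50] [ 88.4 174. ] [548.7 699.6 117. ]
[ 77 177  27   7  53] [ 89.4 179.9] [529.3 694.1 117. ]
[278 181  13  19 203] [283.9 189.8] [507.4  78.6 117. ]
[ 77 183  27   7  54] [ 89.7 186. ] [509.6 691.  117. ]
[ 78 189  27   7  52] [ 90.7 192. ] [490.3 685.6 117. ]
[233 188  24  25 473] [244.4 200. ] [472.5 201.3 117. ]
carton 0.74 [284. 192.] [504.8  77.6 117. ] ((284.4189147949219, 190.5135
[... 377 characters left out ...]
22, 258.5710754394531), (18.737974166870117, 12.040751457214355), 4.085616588592529) 220
lighter 0.52 [284. 192.] [506.7  78.8 110. ] ((284.3299865722656, 190.30999755859375), (17.960514068603516, 12.727922439575195), 81.8698959350586) 211
tin_medium 0.79 [242. 174.] [551.1 216.9 117. ] ((240.5, 175.5), (19.0, 19.0), 90.0) 326
tin_medium 0.55 [209. 155.] [620.4 327.6 117. ] ((207.0, 154.0), (18.0, 18.0), 90.0) 292
tin_small 0.73 [288. 151.] [631.5  86.2 117. ] ((282.77056884765625, 152.01763916015625), (22.548770904541016, 13.345191955566406), 85.60128784179688) 301
tin_large 0.65 [246. 200.] [471.6 199.6 117. ] ((245.00001525878906, 200.0), (24.041629791259766, 22.62741470336914), 45.0) 460
```

View pics/crop.png

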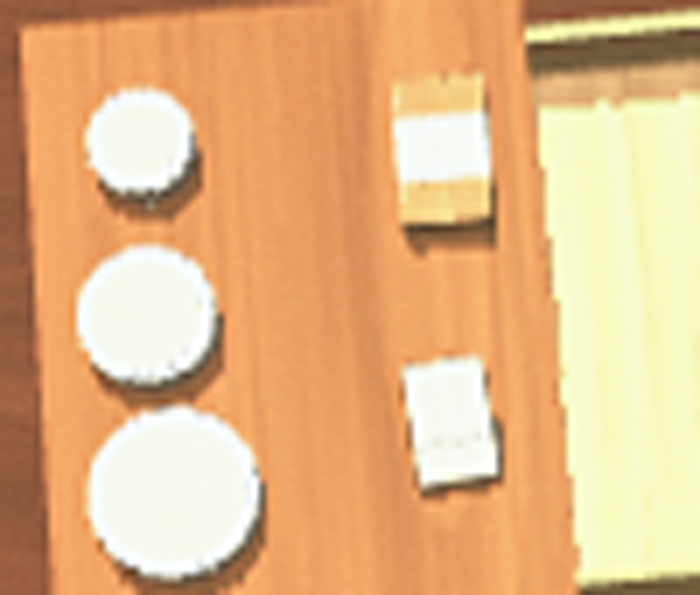

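The crop confirms the choices. The medium tin is the middle white one at (240,175), between the small (240,150) and large (245,200). The steel lighter is at (284,190) and the carton at (283,152). Next I turn the tool so its x lies along the chest's x and set the fingers part-way closed.

```bash
python3 -m pendant '[0,0,0,0,0,-1,0.5,0,0,0,0,0,-1,0.5,0,0,0,0,0,-1,0.5,0,0,0,0,0,-1,0.5,0,0,0,0,0,-1,0.5,0,0,0,0,0,-1,0.5,0,0,0,0,0,-1,0.5,0,0,0,0,0,-1,0.5,0,0,0,0,0,-1,0.5,0,0,0,0,0,-1,0.5,0,0,0,0,0,-1,0.5,0,0,0,0,0,-1,0.5]'; python3 -m pendant '[0,0,0,0,0,-1,0.5,0,0,0,0,0,-1,0.5,0,0,0,0,0,-1,0.5,0,0,0,0,0,-1,0.5,0,0,0,0,0,-1,0.5,0,0,0,0,0,-1,0.5,0,0,0,0,0,-0.8,0.5,0,0,0,0,0,0,0.5]'
```

```text
time: 2.15
tool_pos: [187.8, -490.3, 226.8]
tcp_rot: [3.142, 0.0, 1.206]
contact_force: [-0.5, 0.1, -0.1]
grip_width: 23.2
finger_force: 0.0
time: 2.95
tool_pos: [187.8, -490.3, 226.7]
tcp_rot: [-3.142, 0.0, 1.679]
contact_force: [0.7, 0.4, 0.5]
grip_width: 23.1
finger_force: 0.0
```

```bash
python3 -m pendant '[0.95,0.85,0,0,0,0,0.5,0.95,0.85,0,0,0,0,0.5,0.95,0.85,0,0,0,0,0.5,0.95,0.85,0,0,0,0,0.5,0.95,0.85,0,0,0,0,0.5,0.95,0.85,0,0,0,0,0.5,0.95,0.85,0,0,0,0,0.5,0.95,0.85,0,0,0,0,0.5,0.95,0.85,0,0,0,0,0.5,0.95,0.85,0,0,0,0,0.5,0.95,0.85,0,0,0,0,0.5,0.95,0.85,0,0,0,0,0.5]'; python3 -m pendant '[0.95,0.85,0,0,0,0,0.5,0.95,0.85,0,0,0,0,0.5,0.95,0.85,0,0,0,0,0.5,0.95,0.85,0,0,0,0,0.5,0.95,0.85,0,0,0,0,0.5,0.95,0.85,0,0,0,0,0.5,0.95,0.85,0,0,0,0,0.5,0.95,0.75,0,0,0,0,0.5,0,0,1,0,0,0,0.5,0,0,1,0,0,0,0.5,0,0,0.5,0,0,0,0.5,0,0,0,0,0,0,0.5]'
python3 - <<'E'
from h import *
im=capture("side");cv2.imwrite("pics/s1.png",cv2.resize(im[140:300,150:390,::-1],None,fx=3,fy=3))
E
```

```text
time: 4.15
tool_pos: [456.2, -116.0, 226.9]
tcp_rot: [3.141, 0.0, 1.677]
contact_force: [1.2, 0.2, 0.4]
grip_width: 22.9
finger_force: 0.0
time: 5.35
tool_pos: [629.2, 130.8, 148.7]
tcp_rot: [-3.136, -0.0, 1.677]
contact_force: [0.2, 0.6, -0.1]
grip_width: 23.1
finger_force: 0.0
```

View pics/s1.png

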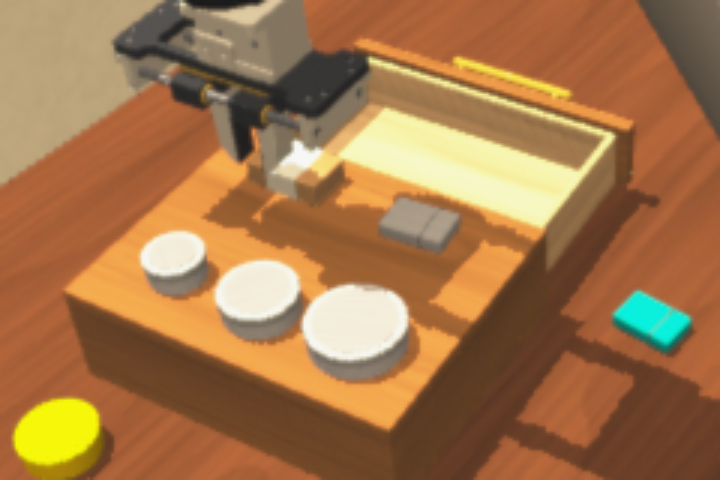

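The gripper hovers just behind the carton, above the chest top; the carton is at about (300,175) in the crop and the lighter at (420,222). Going down and pushing the carton.

```bash
python3 -m pendant '[0,0,0.8,0,0,0,0.5,0,0,0.8,0,0,0,0.5,0,0,0,0,0,0,0.5]' ; python3 -m pendant '[-0.3,0,0,0,0,0,0.5,-0.3,0,0,0,0,0,0.5,-0.3,0,0,0,0,0,0.5,-0.3,0,0,0,0,0,0.5,-0.3,0,0,0,0,0,0.5,-0.3,0,0,0,0,0,0.5,-0.3,0,0,0,0,0,0.5,-0.3,0,0,0,0,0,0.5,-0.3,0,0,0,0,0,0.5,-0.3,0,0,0,0,0,0.5,0,0,0,0,0,0,0.5]'
python3 - <<'E'
from h import *
im=capture("side");cv2.imwrite("pics/s2.png",cv2.resize(im[140:300,150:390,::-1],None,fx=3,fy=3))
E
```

```text
time: 5.7
tool_pos: [629.5, 130.5, 102.1]
tcp_rot: [-3.138, 0.0, 1.677]
contact_force: [0.7, -0.5, 1.1]
grip_width: 22.7
finger_force: 0.0
time: 6.8
tool_pos: [640.6, 39.9, 103.6]
tcp_rot: [3.142, 0.0, 1.677]
contact_force: [0.3, 0.5, -0.6]
grip_width: 23.1
finger_force: 0.0
```

View pics/s2.png

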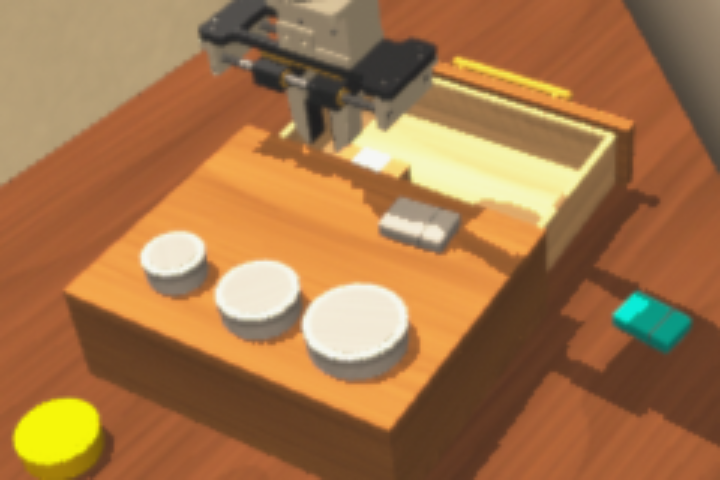

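The carton dropped into the drawer behind the edge, at about (385,165) in the crop. The lighter is untouched at (420,222). Moving to the lighter.

```bash
python3 -m pendant '[0,0,-0.8,0,0,0,0.5,0,0,-0.7,0,0,0,0.5,0.63,-0.86,0,0,0,0,0.5,0.63,-0.86,0,0,0,0,0.5,0.63,-0.86,0,0,0,0,0.5,0.63,-0.86,0,0,0,0,0.5,0.63,-0.86,0,0,0,0,0.5,0,0,0,0,0,0,0.5,0,0,0,0,0,0,0.5]'
python3 - <<'E'
from h import *
im=capture("top");cv2.imwrite("pics/t2.png",cv2.resize(im[120:230,220:400,::-1],None,fx=4,fy=4,interpolation=cv2.INTER_CUBIC))
print(get_obs()["tool_pos"])
for p in([507,79,110],): print(proj("top",p),proj("top",get_obs()["tool_pos"]))
E
```

```text
time: 7.75
tool_pos: [502.1, 122.1, 149.2]
tcp_rot: [3.14, 0.0, 1.68]
contact_force: [0.7, -0.8, 0.4]
grip_width: 22.7
finger_force: 0.0
[502.70163727 121.66313334 149.08628921]
[np.float64(283.93864249590615), np.float64(190.41209305121328)] [np.float64(269.18280392300886), np.float64(188.57919002789933)]
```

View pics/t2.png

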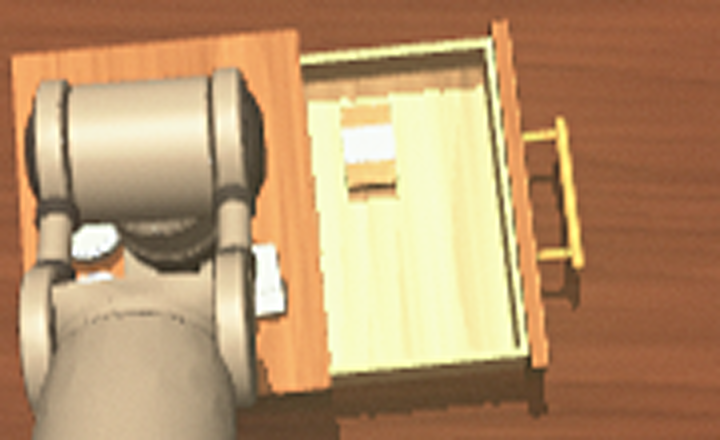

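The carton lies flat in the drawer at about (370,150) in the crop, and the gripper is behind the lighter. Pushing the lighter.

```bash
python3 -m pendant '[0,0,0.8,0,0,0,0.5,0,0,0.8,0,0,0,0.5,0,0,0,0,0,0,0.5,-0.3,0,0,0,0,0,0.5,-0.3,0,0,0,0,0,0.5,-0.3,0,0,0,0,0,0.5,-0.3,0,0,0,0,0,0.5,-0.3,0,0,0,0,0,0.5,-0.3,0,0,0,0,0,0.5,-0.3,0,0,0,0,0,0.5,-0.3,0,0,0,0,0,0.5,-0.3,0,0,0,0,0,0.5]'; python3 -m pendant '[-0.3,0,0,0,0,0,0.5,-0.2,0,0,0,0,0,0.5,0,0,0,0,0,0,0.5]'
python3 - <<'E'
from h import *
im=capture("side");cv2.imwrite("pics/s3.png",cv2.resize(im[140:300,150:390,::-1],None,fx=3,fy=3))
E
```

```text
time: 9.0
tool_pos: [510.7, 40.1, 100.7]
tcp_rot: [-3.141, 0.0, 1.678]
contact_force: [-0.3, -0.7, 0.0]
grip_width: 22.9
finger_force: 0.0
time: 9.3
tool_pos: [512.4, 25.2, 100.7]
tcp_rot: [3.142, 0.0, 1.677]
contact_force: [0.1, 0.3, 0.2]
grip_width: 23.2
finger_force: 0.0
```

View pics/s3.png

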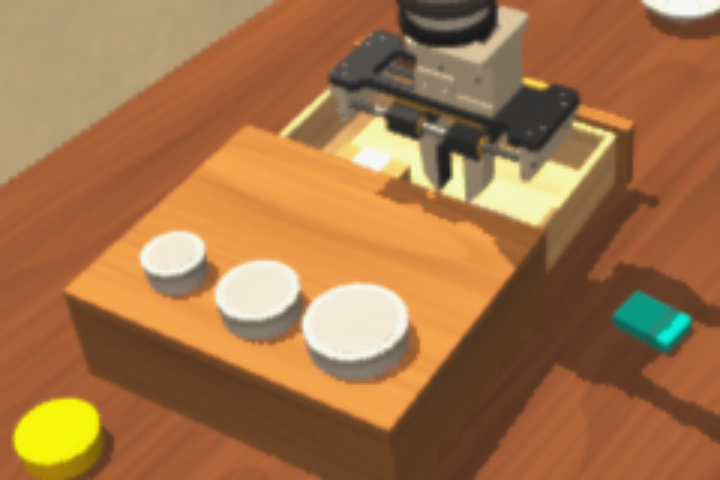

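The lighter has left the top. Going over the tins (TCP at about 150 mm) to a spot behind the medium one.

```bash
python3 -m pendant '[0,0,-0.9,0,0,0,0.5,0,0,-0.9,0,0,0,0.5,0.88,0.23,0,0,0,0,0.5,0.88,0.23,0,0,0,0,0.5,0.88,0.23,0,0,0,0,0.5,0.88,0.23,0,0,0,0,0.5,0.88,0.23,0,0,0,0,0.5,0.88,0.23,0,0,0,0,0.5,0.88,0.23,0,0,0,0,0.5,0.88,0.23,0,0,0,0,0.5,0.88,0.23,0,0,0,0,0.5,0,0,0,0,0,0,0.5]'
python3 - <<'E'
from h import *
im=capture("side");cv2.imwrite("pics/s4.png",cv2.resize(im[140:300,150:390,::-1],None,fx=3,fy=3))
t=np.array(get_obs()["tool_pos"]);print(t)
for z in(101,): print((np.array(proj("side",[t[0],t[1],z]))-[150,140])*3,(np.array(proj("side",[554.6,217.6,119]))-[150,140])*3)
for r in pinpoint("side","tin_medium_center")[:3]: print(r["location"],r["score"],at("side",r["location"],107))
E
```

```text
time: 10.55
tool_pos: [548.2, 272.3, 154.4]
tcp_rot: [3.141, -0.001, 1.682]
contact_force: [0.0, -0.0, 0.1]
grip_width: 23.0
finger_force: 0.0
[548.00022033 270.59290881 154.23475971]
[218.49776093 348.22825192] [258.30734687 285.01650784]
[168.3, 286.0] 0.75 [577.2 397.8 107. ]
[235.7, 241.1] 0.71 [551.7 224.5 107. ]
```

View pics/s4.png

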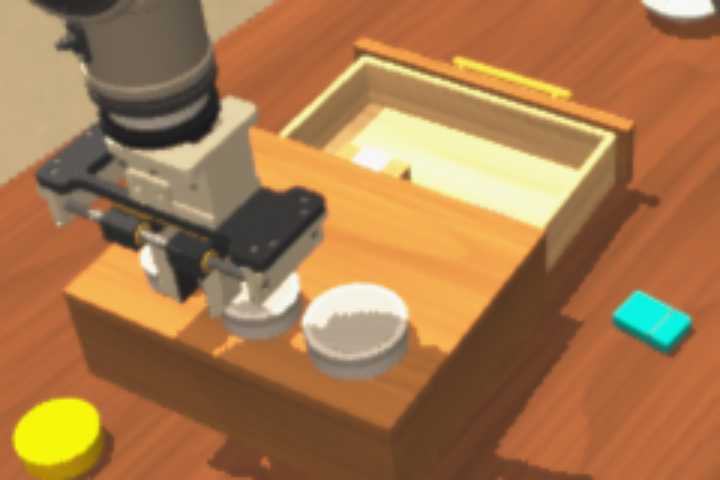

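The gripper is behind the medium tin (258,288) with clearance, the neighbours are undisturbed, and the carton shows in the drawer. Descending and pushing.

```bash
python3 -m pendant '[0,0,0.9,0,0,0,0.5,0,0,0.87,0,0,0,0.5,0,0,0,0,0,0,0.5,-0.3,0,0,0,0,0,0.5,-0.3,0,0,0,0,0,0.5,-0.3,0,0,0,0,0,0.5,-0.3,0,0,0,0,0,0.5,-0.3,0,0,0,0,0,0.5,-0.3,0,0,0,0,0,0.5,-0.3,0,0,0,0,0,0.5,-0.3,0,0,0,0,0,0.5,0,0,0,0,0,0,0.5]'
python3 - <<'E'
from h import *
im=capture("top");cv2.imwrite("pics/t5.png",np.vstack([cv2.resize(im[120:230,220:400,::-1],None,fx=3,fy=3),cv2.resize(capture("side")[160:250,180:360,::-1],None,fx=3,fy=3)]))
E
```

```text
time: 11.85
tool_pos: [556.4, 196.0, 101.5]
tcp_rot: [-3.141, 0.0, 1.677]
contact_force: [-0.4, 1.0, -0.0]
grip_width: 22.9
finger_force: 0.0
```

View pics/t5.png

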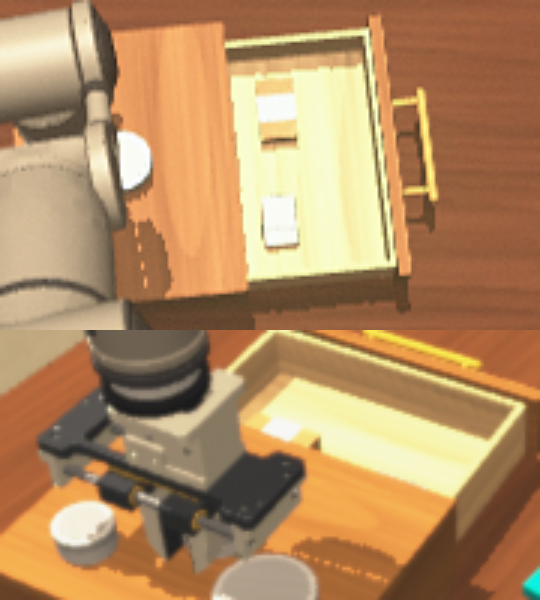

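The carton (275,110) and lighter (281,220) lie flat in the drawer, and the tin (130,160) is moving straight ahead. Continuing.

```bash
python3 -m pendant '[-0.4,0,0,0,0,0,0.5,-0.4,0,0,0,0,0,0.5,-0.4,0,0,0,0,0,0.5,-0.4,0,0,0,0,0,0.5,-0.4,0,0,0,0,0,0.5,-0.4,0,0,0,0,0,0.5,-0.4,0,0,0,0,0,0.5,-0.4,0,0,0,0,0,0.5,-0.3,0,0,0,0,0,0.5,-0.3,0,0,0,0,0,0.5,-0.3,0,0,0,0,0,0.5,-0.3,0,0,0,0,0,0.5]'; python3 -m pendant '[-0.3,0,0,0,0,0,0.5,-0.3,0,0,0,0,0,0.5,-0.3,0,0,0,0,0,0.5,-0.2,0,0,0,0,0,0.5,0,0,0,0,0,0,0.5,0,0,-1,0,0,0,0.5,0,0,-1,0,0,0,0.5,0,0,0,0,0,0,0.5]'
python3 - <<'E'
from h import *
capture("top");capture("side")
for c in("top","side"):
  for t,z in(("tin_medium_center",34),("lighter_center",30),("carton_center",33),("chest_drawer0_handle",57),("tin_small",95),("tin_large",95)):
    for r in pinpoint(c,t)[:3]: print(c,t,np.round(r["location"]),round(r["score"],2),at(c,r["location"],z))
E
```

```text
time: 13.15
tool_pos: [570.5, 65.5, 101.7]
tcp_rot: [3.141, 0.0, 1.678]
contact_force: [-1.2, 0.4, 0.4]
grip_width: 22.7
finger_force: 0.2
time: 13.95
tool_pos: [576.3, 33.5, 165.8]
tcp_rot: [3.134, 0.001, 1.679]
contact_force: [0.7, -0.6, -0.3]
grip_width: 23.2
finger_force: 0.0
top tin_medium_center [323. 177.] 0.74 [572.5 -44.   34. ]
top tin_medium_center [208. 155.] 0.74 [643.6 345.6  34. ]
top lighter_center [314. 246.] 0.61 [340.5 -18.   30. ]
top lighter_center [323. 176.] 0.59 [577.1 -46.4  30. ]
top lighter_center [244. 202.] 0.59 [484.7 215.4  30. ]
top carton_center [314. 157.] 0.57 [642.7 -12.4  33. ]
top carton_center [240. 153.] 0.29 [652.8 238.7  33. ]
top chest_drawer0_handle [361. 167.] 0.59 [ 604.  -169.9   57. ]
top chest_drawer0_handle [438. 186.] 0.44 [ 544.2 -424.4   57. ]
top tin_small [364. 170.] 0.51 [ 582.4 -177.2   95. ]
top tin_small [240. 153.] 0.45 [633.9 226.1  95. ]
top tin_large [243. 202.] 0.65 [472.3 207.8  95. ]
side tin_medium_center [298. 203.] 0.75 [571.2 -24.3  34. ]
side tin_medium_center [168. 286.] 0.6 [637.6 368.   34. ]
side lighter_center [364. 249.] 0.63 [335.1  18.5  30. ]
side lighter_center [331. 317.] 0.62 [291.6 226.6  30. ]
side lighter_center [299. 200.] 0.37 [579.5 -41.   30. ]
side carton_center [268. 201.] 0.66 [643.9  14.   33. ]
side chest_drawer0_handle [322. 167.] 0.6 [ 590.8 -167.8   57. ]
side tin_small [208. 232.] 0.84 [635.9 230.   95. ]
side tin_small [297. 195.] 0.68 [545.6   7.6  95. ]
side tin_large [269. 258.] 0.8 [463.6 214.   95. ]
```

The tin is in the drawer. Moving past the handle, then looking.

```bash
python3 -m pendant '[-0.88,0,0,0,0,0,0.5,-0.88,0,0,0,0,0,0.5,-0.88,0,0,0,0,0,0.5,-0.88,0,0,0,0,0,0.5,-0.88,0,0,0,0,0,0.5,-0.88,0,0,0,0,0,0.5,-0.88,0,0,0,0,0,0.5,-0.88,0,0,0,0,0,0.5,-0.88,0,0,0,0,0,0.5,-0.88,0,0,0,0,0,0.5,0,0,0,0,0,0,0.5]'
python3 - <<'E'
from h import *
a=capture("top");b=capture("side")
cv2.imwrite("pics/f.png",np.vstack([cv2.resize(a[120:220,220:400,::-1],None,fx=3,fy=3),cv2.resize(b[150:240,200:380,::-1],None,fx=3,fy=3)]))
for c in("top","side"):
    for r in pinpoint(c,"chest_drawer0_handle")[:1]: print(r["location"],at(c,r["location"],57))
E
```

```text
time: 15.75
tool_pos: [602.2, -232.6, 161.3]
tcp_rot: [3.141, 0.001, 1.675]
contact_force: [0.1, 0.6, -0.4]
grip_width: 22.8
finger_force: 0.0
[362.7, 167.5] [ 602.  -175.8   57. ]
[317.6, 167.9] [ 600.8 -157.6   57. ]
```

View pics/f.png

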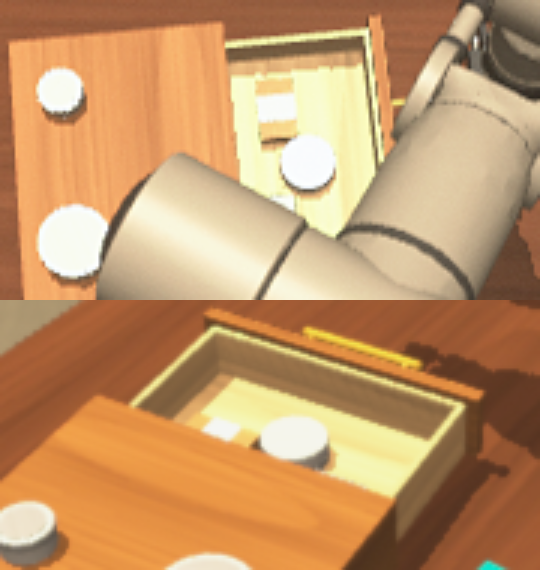

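All three lie flat, well below the clear height: carton (277,105), tin (308,160), lighter (283,205). The small and large tins are still on top. Shutting the drawer by the handle.

```bash
python3 -m pendant '[0,0,0.96,0,0,0,0.5,0,0,0.96,0,0,0,0.5,0,0,0.96,0,0,0,0.5,0,0,0.96,0,0,0,0.5,0,0,0,0,0,0,0.5]'; python3 -m pendant '[0.3,0,0,0,0,0,0.5,0.3,0,0,0,0,0,0.5,0.3,0,0,0,0,0,0.5,0.3,0,0,0,0,0,0.5,0.25,0,0,0,0,0,0.5,0.25,0,0,0,0,0,0.5,0.25,0,0,0,0,0,0.5,0.25,0,0,0,0,0,0.5,0.25,0,0,0,0,0,0.5,0.25,0,0,0,0,0,0.5,0.25,0,0,0,0,0,0.5,0.25,0,0,0,0,0,0.5]'; python3 -m pendant '[0.25,0,0,0,0,0,0.5,0.25,0,0,0,0,0,0.5,0.25,0,0,0,0,0,0.5,0.25,0,0,0,0,0,0.5,0.25,0,0,0,0,0,0.5,0.25,0,0,0,0,0,0.5,0.25,0,0,0,0,0,0.5,0.25,0,0,0,0,0,0.5,0.25,0,0,0,0,0,0.5,0.25,0,0,0,0,0,0.5]'
```

```text
time: 16.45
tool_pos: [599.9, -226.7, 42.5]
tcp_rot: [-3.135, -0.005, 1.68]
contact_force: [0.0, 0.4, -0.5]
grip_width: 23.0
finger_force: 0.0
time: 17.65
tool_pos: [591.8, -133.2, 46.3]
tcp_rot: [-3.141, -0.0, 1.678]
contact_force: [1.3, -2.0, 2.1]
grip_width: 22.8
finger_force: 0.7
time: 18.65
tool_pos: [583.8, -58.6, 46.4]
tcp_rot: [-3.142, 0.0, 1.678]
contact_force: [-1.5, -1.1, -0.2]
grip_width: 23.0
finger_force: 0.6
```

```bash
python3 -m pendant '[0.15,0,0,0,0,0,0.5,0.15,0,0,0,0,0,0.5,0.15,0,0,0,0,0,0.5,0.15,0,0,0,0,0,0.5]'; for i in 1; do python3 -m pendant '[0.07,0,0,0,0,0,0.5,0.07,0,0,0,0,0,0.5,0.07,0,0,0,0,0,0.5]'; done
```

```text
time: 19.05
tool_pos: [582.0, -41.1, 46.4]
tcp_rot: [-3.142, 0.0, 1.678]
contact_force: [-1.1, -1.6, 0.5]
grip_width: 23.0
finger_force: 0.6
time: 19.35
tool_pos: [581.4, -35.0, 46.4]
tcp_rot: [3.142, 0.0, 1.678]
contact_force: [-0.6, -0.8, -1.0]
grip_width: 23.0
finger_force: 0.5
```

```bash
python3 -m pendant '[0.05,0,0,0,0,0,0.5,0.05,0,0,0,0,0,0.5]'
```

```text
time: 19.55
tool_pos: [581.0, -32.0, 46.4]
tcp_rot: [3.142, 0.0, 1.678]
contact_force: [0.1, -0.6, -0.4]
grip_width: 23.0
finger_force: 0.5
```

```bash
python3 -m pendant '[0.05,0,0,0,0,0,0.5,0.05,0,0,0,0,0,0.5]';python3 -m pendant '[0.05,0,0,0,0,0,0.5,0,0,0,0,0,0,0.5]'
```

```text
time: 19.75
tool_pos: [580.7, -29.0, 46.4]
tcp_rot: [3.142, 0.0, 1.678]
contact_force: [0.2, -0.7, -0.2]
grip_width: 22.7
finger_force: 0.5
time: 19.95
tool_pos: [580.6, -28.2, 46.5]
tcp_rot: [3.142, 0.001, 1.679]
contact_force: [-0.4, -4.4, 0.1]
grip_width: 22.7
finger_force: 2.2
```

Force is rising: the stop, right where it was expected. One more nudge to confirm, then back off.

```bash
python3 -m pendant '[0.05,0,0,0,0,0,0.5,0,0,0,0,0,0,0.5]'; python3 -m pendant '[-0.2,0,0,0,0,0,0.5,-0.5,0,0,0,0,0,0.5,-0.9,0,0,0,0,0,0.5,0,0,-1,0,0,0,0.5,0,0,-1,0,0,0,0.5,0,0,-1,0,0,0,0.5,-0.5,0,-1,0,0,0,0.5,0,0,0,0,0,0,0.5,0,0,0,0,0,0,0.5]'
python3 - <<'E'
from h import *
a=capture("top");b=capture("side")
for c in("top","side"):
    for t,z in(("chest_drawer0_handle",57),("tin_small",95),("tin_large",95),("jar",0),("bell",0),("dish",0)):
        for r in pinpoint(c,t)[:1]: print(c,t,np.round(r["location"]),round(r["score"],2),at(c,r["location"],z))
E
```

```text
time: 20.15
tool_pos: [580.6, -28.1, 46.5]
tcp_rot: [3.141, 0.003, 1.679]
contact_force: [-2.3, -10.7, -0.8]
grip_width: 23.1
finger_force: 5.1
time: 21.05
tool_pos: [587.3, -89.4, 166.8]
tcp_rot: [3.14, 0.0, 1.677]
contact_force: [-0.1, 0.7, -0.3]
grip_width: 22.7
finger_force: 0.0
top chest_drawer0_handle [314. 175.] 0.49 [572.6 -16.5  57. ]
top tin_small [245. 152.] 0.7 [637.2 211.3  95. ]
top tin_large [243. 198.] 0.78 [482.3 209.2  95. ]
top jar [182. 209.] 0.85 [463.8 431.4   0. ]
top bell [422. 224.] 0.8 [ 423.4 -380.2    0. ]
top dish [438. 186.] 0.79 [ 559.1 -437.     0. ]
side chest_drawer0_handle [289. 199.] 0.63 [582.1  -3.7  57. ]
side tin_small [207. 231.] 0.91 [641. 231.  95.]
side tin_large [269. 257.] 0.93 [466.1 212.5  95. ]
side jar [203. 359.] 0.75 [458.6 440.3   0. ]
side bell [202. 359.] 0.51 [461.1 440.7   0. ]
side dish [376. 142.] 0.71 [ 571.6 -441.1    0. ]
```

```bash
python3 -c "from plant import *; print(close_job())"
```

```text
the job is handed in; nothing more can be done
None
```

The carton, the lighter and the medium tin were slid into the drawer, where they lay flat. The drawer was pushed gently to its stop, and the job was handed in at about 21–22 s; the small and large tins, jar, bell and dish were left alone.

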